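# Open the squat mixing jar

## Task

The squat, wide stoneware jar is wanted for a fresh mix: take its lid off by pinching the two opposed spring buttons on top together, which frees the catch, and lifting it straight up. Set the lid down, without dropping it, right way up and flat in the middle of the shallow steel tray, let go, and leave the squat jar standing upright on the table where it was. Do not disturb the tall jar, which has the same kind of grip on its lid.

Things in the scene. Friction and masses are not known exactly. Their poses are not given: they have to be found in the camera images.
- lid: Black plastic lid of the squat jar, 116 mm across, about 0.1 kg. Origin: centre of the disc's underside, at the jar's rim when shut; z up. Its plug reaches 14 mm below. On top a post (42 mm high) between two grey buttons on its +y and -y sides, 24 mm wide, 8 to 37 mm above origin, 54 mm over both outer faces. Sprung, 1.5 to 6 N each; each goes in 9 mm to a firm stop (36 mm over both).
- squat_jar: White stoneware jar, loose, 116 mm across, 80 mm high, 0.55 to 0.9 kg, wearing the lid. Origin: centre of its underside; z up. A catch under each lid button hooks under the jar's inner lip until that button is 4 to 7 mm in; keep both fully in while lifting. The lid can be carried by its pinched buttons; raise it 25 mm or more to clear. The jar slides a little if pinched off centre.
- tray: Empty shallow steel tray, fixed, 220 mm square outside, walls 4 mm thick and 12 mm high, inner floor 4 mm above the table; the lid laid in it rests on its plug. Origin: centre of its underside; z up.
- tall_jar: The wrong jar: tall narrow white stoneware jar, 90 mm across, 112 mm high, 154 mm with its lid, whose grip looks the same. Origin: centre of its underside; z up.
Mind the look-alikes: they are no part of the job. What is shaped like the lid but brown is not meant.

How it is judged:
On the way:
1. the lid is lifted clear of the squat jar (its underside 25 mm or more above the jar's rim) while the jar stays standing on the table (z of lid in the frame of squat_jar above 0.105 m and height (world z) of squat_jar below 0.008 m and angle between squat_jar's own z axis and vertical below 0.1 rad), for 0.1 s.
At the end, for the whole second after the job is handed in: The lid lies still, right way up and flat (within 10 degrees) on the tray's floor, its centre within 45 mm of the tray's centre; the squat jar stands upright on the table within 40 mm of where it was (horizontal distance between lid and tray below 0.045 m and z of lid in the frame of tray between 0.012 and 0.024 m and angle between lid's own z axis and vertical below 0.17 rad and linear speed of each of lid, squat_jar below 0.02 m/s and height (world z) of squat_jar below 0.008 m and angle between squat_jar's own z axis and vertical below 0.1 rad and distance of squat_jar from where it was at the start of the episode below 0.04 m); the robot touches nothing.
It fails at once if the tall jar is disturbed (moved more than 20 mm or tipped) (distance of tall_jar from where it was at the start of the episode above 0.02 m or angle between tall_jar's own z axis and vertical above 0.2 rad).
It fails at once if the squat jar is picked up (more than 30 mm) or tipped over (height (world z) of squat_jar above 0.03 m or angle between squat_jar's own z axis and vertical above 0.5 rad).
It fails at once if the lid is dropped or thrown (faster than 0.6 m/s and out of the fingers) (linear speed of lid above 0.6 m/s and contact force between the fingers and lid below 0.05 N).
It also fails if it takes over 45 s, if anything falls off the work surface, if the arm or the gripper's body presses on something with over 40 N, if the wrist force passes 120 N, or if a joint passes its speed limit or range.

## Robot

A 6-joint arm with a two-finger parallel gripper is mounted at the origin on the work surface. World frame = base frame: x ahead of the robot, y to its left, z up, the work surface at z = 0. Lengths are in m, angles in rad, forces in N, time in s.
With the tool pointing down it reaches from about 0.225 to 0.875 m from the base axis. Payload 3.4 kg.
Tool frame: the origin (TCP) lies at the centre of the arm's flange, where the gripper is bolted on; the fingertips stand manip.tcp_to_tips ahead of it and the grasp point (between the pads) lies 155 mm ahead of it (manip.tcp_to_tips is the distance from the TCP to the fingertips, in m); z points along the fingers, y is the line along which they close (so a half turn about z gives the same grasp; the last joint's range is limited). The gripper opens to 85 mm and grips with 20 to 120 N. Pads are 22 mm wide; open, the fingers measure 114 mm over their backs; the gripper's body (76 mm by 85 mm) begins 54 mm behind the grasp point. The pads swing forward as they close: fully open they stand 13 mm farther back than shut.
Start: joints at [-0.121, 0.276, 1.505, -0, 1.361, -0.121], TCP at [0.575, -0, 0.405] pointing down, gripper open.
Joint ranges: [-2.89, 2.89], [-0.75, 2.08], [0.22, 2.7], [-1.18, 4.32], [0.11, 2.71], [-2.7, 2.7]. Speed limits (rad/s): [2.57, 2.57, 3.14, 3.14, 3.14, 3.14].

## Interface

Orientations are given as a unit quaternion [w, x, y, z].
In Python, from rig import sensors, imaging, manip gives the robot as it stands. The module is installed in compiled form; this text tells all that it offers.
- The arm moves only by the tool jog_arm, never from a script. Its argument "plan" is a list of rows, each an object of numbers: "dx", "dy", "dz": the shift along the tool's x, y, z in mm; "ax", "ay", "az": the turn, a rotation vector about the tool's x, y, z in units of 6 degrees (1.0 is 6 degrees); "grip": the closure, from 0 (fully open) to 1 (shut). A call has 1 to 20 rows; each row shifts and turns the commanded pose from where the row before left it, along the tool's axes as they then stand; what a row does not reach is not made up. A row lasts 1/12 s, in which the tool goes at most 41.7 mm and 7.16 degrees, less where a joint would pass 70% of its speed; a pose out of reach is approached as far as the arm can. A call is refused whole if a number of a shift passes 41.7 or a number of a turn 1, either way. A call with a gripper value outside its range is refused whole. The fingers move at their own pace and stop on an object; "grip_force" is the grip in N (left out, the last holds). Time passes only in rows, so rows that do not move let the fingers close. It gives the time, the measured TCP pose, the force, the opening and the grip force at its end, in the units of the state.
- sensors.get_state(): the state, without advancing time (a new reading comes with each control period).
- imaging.get_image(name): name is "scene" or "side" or "wrist"; returns a dict with "image" (384x512x3 uint8, red, green, blue), "K" (3x3 intrinsics, pixels), "extrinsics" (4x4, takes a point from world to camera coordinates). Camera axes: x right, y up, looking along -z (the intrinsics and any distortion apply to the point x, -y, -z); pixel columns grow to the right and rows downward; lengths in m; the calibration is good to about 2 mm. A picture is of the moment at which its call begins. There is no depth.
- manip.sign_off(): hands the job in; it is judged then, once.
The state is a dict: "clock": time; "qpos": joint angles; "qd": joint speeds; "effort": joint torques, N m; "position": TCP position; "ee_rot": TCP orientation; "contact_force": force on the tool from outside, world axes, zero at the start; "moment": the same for the moment, N m; "width": finger opening in m; "gripper_force": force on a finger pad.
Only numpy, scipy, OpenCV 4.12 (cv2) and the standard library are available. Lean on these libraries where they do the work, as an engineer would, in place of code of your own. Each camera call takes 0.05 s, during which the arm holds its last target. There are 200 camera calls.

## Working session

There is one attempt and no reset: what is moved stays moved. The work goes in short steps, Python scripts to look and compute and a tool call to move; the robot and the scene stay as the last step left them, time stands still between calls to the robot, and variables do not carry over. Pictures are saved under pics/ and viewed, at most 10 in all, crops included, and the job is handed in when it is done.

Besides the shell and the picture viewer there is one more tool, called after ">>>" as name(argument=value, ...) on one line, values as JSON. jog_arm: Moves the arm, as the interface text tells. Its arguments: {"type":"object","properties":{"plan":{"type":"array"},"grip_force":{"type":"number"}},"required":["plan"]}

```bash
mkdir -p pics; cat > h.py <<'E'
import numpy as np, cv2
from rig import sensors, imaging, manip
def get(n):
    d=imaging.get_image(n); return d["image"],np.array(d["K"]),np.array(d["extrinsics"])
def ray(K,E,u,v):
    d=np.array([(u-K[0,2])/K[0,0],-(v-K[1,2])/K[1,1],-1.]); R=E[:3,:3]
    return -R.T@E[:3,3], R.T@d
def onz(K,E,u,v,z):
    o,d=ray(K,E,u,v); return o+d*(z-o[2])/d[2]
def proj(K,E,p):
    c=E[:3,:3]@np.array(p)+E[:3,3]; return K[0,0]*c[0]/-c[2]+K[0,2], K[1,1]*-c[1]/-c[2]+K[1,2]
E
python3 - <<'E'
from h import *
a=get("scene");b=get("side");w=get("wrist")
for n,x in zip(("scene","side","wrist"),(a,b,w)):
    np.savez(n+"0.npz",i=x[0],K=x[1],E=x[2])
cv2.imwrite("pics/a.png",a[0][...,::-1])
cv2.imwrite("pics/b.png",b[0][...,::-1])
print(manip.tcp_to_tips, sensors.get_state())
E
```

```text
0.1734 {'clock': 0.15, 'qpos': array([-1.21026341e-01,  2.76459066e-01,  1.50583993e+00,  2.68911762e-05,
        1.36070031e+00, -1.20986185e-01]), 'qd': array([ 8.54000085e-05, -2.38329363e-03, -3.59087138e-03,  8.86059504e-04,
       -2.13156345e-03,  1.31205430e-03]), 'effort': array([ 9.65923646e-04, -4.17143512e+01, -2.46032345e+01, -1.26433165e-04,
        7.58384820e-03, -3.43765259e-05]), 'position': array([5.74850294e-01, 2.73513165e-06, 4.04033882e-01]), 'ee_rot': array([-5.61833004e-04,  7.07122793e-01,  7.07090420e-01, -4.23308466e-04]), 'contact_force': array([-0.68759839, -0.29068807, -0.16196377]), 'moment': array([0.01963673, 0.08144734, 0.02089086]), 'gripper_force': 0.0, 'width': 0.08523108531029713}
```

View pics/a.png

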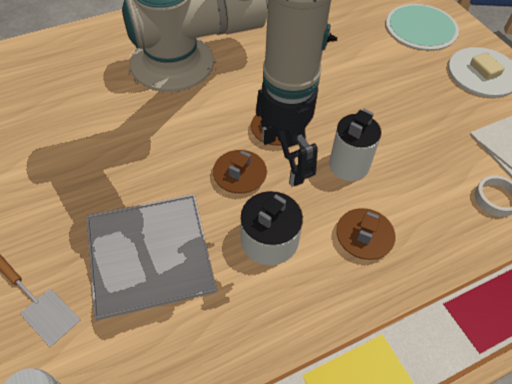

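View pics/b.png

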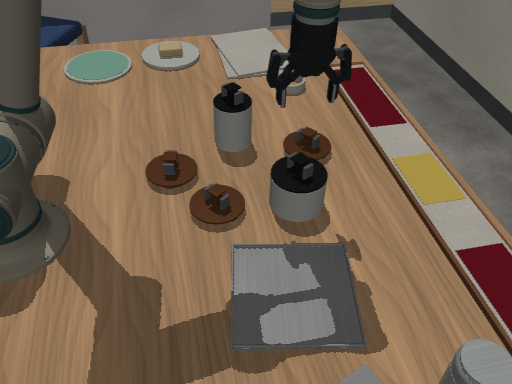

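Scene view: candidates are the black lid on the squat jar (271,216), the black lid on the tall jar (358,130), and brown lids at (240,172), (366,233) and (265,128). My choice is (271,216), since it is black and on the wide squat jar. The tray is around (150,253).

```bash
python3 - <<'E'
from h import *
L=lambda n:[np.load(n+"0.npz")[k] for k in "iKE"]
im,K,E=L("scene"); c=im[180:270,225:320]; s=L("side")
w=L("wrist")[0]
A=cv2.resize(c[...,::-1],(380,360),interpolation=cv2.INTER_CUBIC); B=cv2.resize(s[0][145:225,260:335][...,::-1],(338,360),interpolation=cv2.INTER_CUBIC)
cv2.imwrite("pics/c.png",np.hstack([A,B])); cv2.imwrite("pics/w.png",w[...,::-1])
for n,(x0,x1,y0,y1) in dict(scene=(225,320,180,270),side=(262,335,148,225)).items():
    im,K,E=L(n)
    m=np.zeros(im.shape[:2],np.uint8); m[y0:y1,x0:x1]=(im[y0:y1,x0:x1].max(2)<45)*255
    ct=max(cv2.findContours(m,0,1)[0],key=cv2.contourArea); h=cv2.convexHull(ct)
    bb=cv2.boundingRect(ct)
    # left/right extremes of disc at z=.086
    p=ct[:,0]; l=p[p[:,0]==p[:,0].min()].mean(0); r=p[p[:,0]==p[:,0].max()].mean(0)
    P,Q=onz(K,E,*l,.084),onz(K,E,*r,.084); print(n,bb,l,r,(P+Q)/2,np.linalg.norm(P-Q))
im,K,E=L("scene")
for q in [(87,212),(195,197),(215,291),(97,314)]: print("tray",onz(K,E,*q,.012))
im,K,E=L("side")
for q in [(232,244),(351,243),(363,347),(230,348)]: print("trayS",onz(K,E,*q,.012))
im,K,E=L("wrist"); print("wristcam",-E[:3,:3].T@E[:3,3]); print(proj(K,E,(.575,0,.13)))
E
```

```text
scene (241, 192, 61, 52) [241. 218.] [301.  218.5] [ 0.57419344 -0.00937432  0.084     ] 0.11045114527412966
side (271, 152, 56, 41) [271.  174.5] [326. 176.] [ 0.5713667  -0.01654626  0.084     ] 0.11099388286308923
tray [ 0.3649594  -0.31520115  0.012     ]
tray [ 0.42298606 -0.104804    0.012     ]
tray [ 0.63135909 -0.14936518  0.012     ]
tray [ 0.58233935 -0.3548006   0.012     ]
trayS [ 0.41739854 -0.10819786  0.012     ]
trayS [ 0.64403894 -0.1511629   0.012     ]
trayS [ 0.58300141 -0.36483115  0.012     ]
trayS [ 0.37436849 -0.32333505  0.012     ]
wristcam [0.57584572 0.08107845 0.3741043 ]
(np.float64(252.32974685031803), np.float64(189.84690677607213))
```

View pics/c.png

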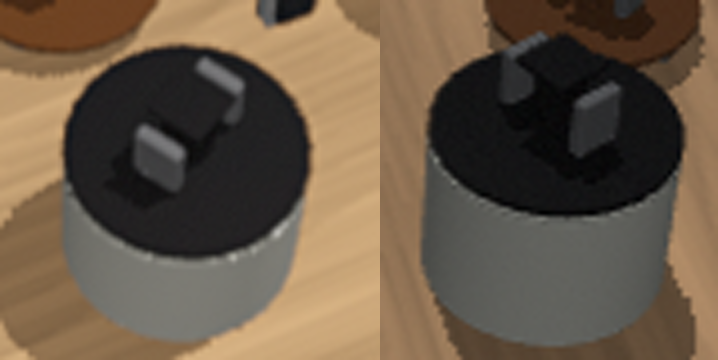

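View pics/w.png

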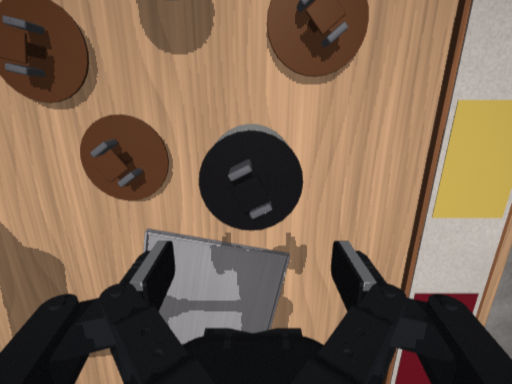

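The crops confirm the choice: a black lid on a wide white jar, with two grey buttons either side of the post. In the wrist view the disc is centred near (251,180), with buttons at (240,170) and (261,211).

```bash
python3 - <<'E'
from h import *
d=np.load("wrist0.npz"); im,K,E=d["i"],d["K"],d["E"]
c=im[125:235,195:308].astype(int)
m=np.zeros(im.shape[:2],np.uint8); m[125:235,195:308]=(c.max(2)<45)*255
ct=max(cv2.findContours(m,0,1)[0],key=cv2.contourArea)
(x,y),r=cv2.minEnclosingCircle(ct); print("disc",x,y,r,onz(K,E,x,y,.083))
g=im[150:225,215:285].astype(int); g=((g.max(2)>50)&(g.max(2)-g.min(2)<25)).astype(np.uint8)
n,l,st,ce=cv2.connectedComponentsWithStats(g)
for i in range(1,n):
    if st[i,4]>20:
        p=np.argwhere(l==i)[:,::-1].astype(np.float32)+[215,150]
        b=cv2.boxPoints(cv2.minAreaRect(p.astype(np.float32)))
        print(st[i,4],ce[i]+[215,150],onz(K,E,*(ce[i]+[215,150]),.117)); 
        for q in b: print("  ",q,onz(K,E,*q,.117).round(4))
E
```

```text
disc 250.5 180.11904907226562 51.148597717285156 [ 0.57280712 -0.00423213  0.083     ]
299 [239.60535117 170.06688963] [0.56262617 0.01586843 0.117     ]
   [225.20004 170.40001] [0.5487 0.0155 0.117 ]
   [248.40005 158.8    ] [0.5712 0.027  0.117 ]
   [253.80005 169.59999] [0.5764 0.0163 0.117 ]
   [230.60004 181.2    ] [0.5536 0.0046 0.117 ]
199 [260.5879397  210.28140704] [ 0.58335101 -0.02620843  0.117     ]
   [247.80823 211.1781 ] [ 0.5703 -0.0272  0.117 ]
   [269.65753 201.24658] [ 0.5924 -0.0164  0.117 ]
   [273.28766 209.23288] [ 0.5962 -0.025   0.117 ]
   [251.43835 219.1644 ] [ 0.574  -0.0361  0.117 ]
```

>>> jog_arm(plan=[{"dx":-6,"dy":-2,"dz":20,"grip":0},{"dz":20,"az":1},{"az":1},{"az":1},{"az":1},{"az":1},{"az":1},{"az":1},{"az":1},{"az":1},{"az":1},{"az":0.57},{},{}], grip_force=40)

```text
$.plan[0]: bad value
```

```bash
python3 - <<'E'
from h import *
im,K,E=get("wrist"); np.savez("wrist1.npz",i=im,K=K,E=E); s=sensors.get_state(); print(s["position"],s["ee_rot"],s["qpos"],E[:3,:3].T@-E[:3,3])
cv2.imwrite("pics/w1.png",im[...,::-1])
m=(im.max(2)<45).astype(np.uint8)
print("proj guess",proj(K,E,(.573,-.006,.122)))
d=np.load("scene0.npz");print("tall base near",onz(d["K"],d["E"],353,170,0))
E
```

```text
[5.74879953e-01 8.29712082e-06 4.04155270e-01] [-4.50862862e-04  7.07121408e-01  7.07091930e-01 -3.37841173e-04] [-1.21009637e-01  2.76356767e-01  1.50568193e+00  2.45877138e-05
  1.36068049e+00 -1.20973090e-01] [0.57589038 0.08107297 0.37421579]
proj guess (np.float64(250.20093855255567), np.float64(193.04245277850183))
tall base near [0.49483508 0.23718679 0.        ]
```

View pics/w1.png

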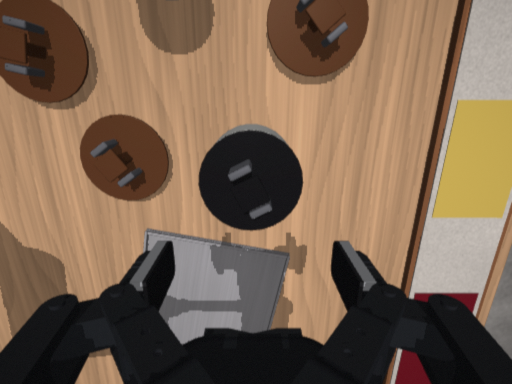

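The call was refused, so nothing moved and this view is the same as before. I'll resend with every field filled in.

>>> jog_arm(plan=[{"dx":-6,"dy":-2,"dz":20,"ax":0,"ay":0,"az":0,"grip":0},{"dx":0,"dy":0,"dz":20,"ax":0,"ay":0,"az":1,"grip":0},{"dx":0,"dy":0,"dz":0,"ax":0,"ay":0,"az":1,"grip":0},{"dx":0,"dy":0,"dz":0,"ax":0,"ay":0,"az":1,"grip":0},{"dx":0,"dy":0,"dz":0,"ax":0,"ay":0,"az":1,"grip":0},{"dx":0,"dy":0,"dz":0,"ax":0,"ay":0,"az":1,"grip":0},{"dx":0,"dy":0,"dz":0,"ax":0,"ay":0,"az":1,"grip":0},{"dx":0,"dy":0,"dz":0,"ax":0,"ay":0,"az":1,"grip":0},{"dx":0,"dy":0,"dz":0,"ax":0,"ay":0,"az":1,"grip":0},{"dx":0,"dy":0,"dz":0,"ax":0,"ay":0,"az":1,"grip":0},{"dx":0,"dy":0,"dz":0,"ax":0,"ay":0,"az":1,"grip":0},{"dx":0,"dy":0,"dz":0,"ax":0,"ay":0,"az":0.57,"grip":0},{"dx":0,"dy":0,"dz":0,"ax":0,"ay":0,"az":0,"grip":0}], grip_force=40)

```text
clock: 1.28
position: [0.573, -0.006, 0.3645]
ee_rot: [-0.0, 0.973, 0.229, -0.0]
contact_force: [0.0, 0.0, -0.5]
width: 0.0852
gripper_force: 0.0
```

```bash
python3 - <<'E'
from h import *
im,K,E=get("wrist"); np.savez("wrist1.npz",i=im,K=K,E=E)
cv2.imwrite("pics/w2.png",im[...,::-1])
u,v=proj(K,E,(.573,-.006,.117)); print(u,v); u,v=int(u),int(v)
x0,y0=u-50,v-50
g=im[y0:v+50,x0:u+50].astype(int); g=((g.max(2)>50)&(g.max(2)-g.min(2)<25)).astype(np.uint8)
n,l,st,ce=cv2.connectedComponentsWithStats(g)
for i in range(1,n):
    if st[i,4]>40:
        p=np.argwhere(l==i)[:,::-1]+[x0,y0]
        print(st[i,4],(ce[i]+[x0,y0]).round(1),onz(K,E,*(ce[i]+[x0,y0]),.117).round(4))
        for q in cv2.boxPoints(cv2.minAreaRect(p.astype(np.float32))): print("  ",q.round(1),onz(K,E,*q,.117).round(4))
E
```

```text
253.02828696767028 199.7187502065371
296 [227.4 197.3] [0.5652 0.0144 0.117 ]
   [223. 180.] [0.5775 0.0241 0.117 ]
   [232. 180.] [0.5808 0.0174 0.117 ]
   [232. 213.] [0.5539 0.0048 0.117 ]
   [223. 213.] [0.5504 0.0117 0.117 ]
318 [280.3 196.5] [ 0.5859 -0.0253  0.117 ]
   [274.9 179. ] [ 0.5975 -0.014   0.117 ]
   [284.7 178.7] [ 0.6014 -0.0212  0.117 ]
   [286.  212.9] [ 0.5749 -0.0369  0.117 ]
   [276.1 213.3] [ 0.5708 -0.0294  0.117 ]
```

View pics/w2.png

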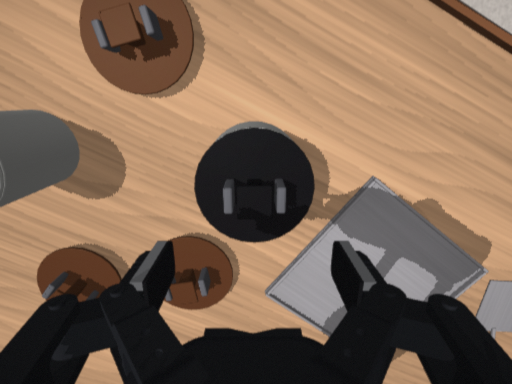

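The buttons at (227,197) and (280,196) sit either side of the finger line, aligned to within about 1°. Going down with a 1 mm trim.

>>> jog_arm(plan=[{"dx":1,"dy":1,"dz":25,"ax":0,"ay":0,"az":0,"grip":0},{"dx":0,"dy":0,"dz":25,"ax":0,"ay":0,"az":0,"grip":0},{"dx":0,"dy":0,"dz":20,"ax":0,"ay":0,"az":0,"grip":0},{"dx":0,"dy":0,"dz":15,"ax":0,"ay":0,"az":0,"grip":0},{"dx":0,"dy":0,"dz":10,"ax":0,"ay":0,"az":0,"grip":0},{"dx":0,"dy":0,"dz":7,"ax":0,"ay":0,"az":0,"grip":0},{"dx":0,"dy":0,"dz":0,"ax":0,"ay":0,"az":0,"grip":0},{"dx":0,"dy":0,"dz":0,"ax":0,"ay":0,"az":0,"grip":0.3},{"dx":0,"dy":0,"dz":0,"ax":0,"ay":0,"az":0,"grip":0.3},{"dx":0,"dy":0,"dz":0,"ax":0,"ay":0,"az":0,"grip":0.3}], grip_force=30)

```text
clock: 2.17
position: [0.5748, -0.0065, 0.2638]
ee_rot: [0.0, 0.973, 0.23, 0.001]
contact_force: [0.2, -0.0, -0.4]
width: 0.06
gripper_force: 0.0
```

>>> jog_arm(plan=[{"dx":0,"dy":0,"dz":0,"ax":0,"ay":0,"az":0,"grip":0.4},{"dx":0,"dy":0,"dz":0,"ax":0,"ay":0,"az":0,"grip":0.45},{"dx":0,"dy":0,"dz":0,"ax":0,"ay":0,"az":0,"grip":0.5},{"dx":0,"dy":0,"dz":0,"ax":0,"ay":0,"az":0,"grip":0.6},{"dx":0,"dy":0,"dz":0,"ax":0,"ay":0,"az":0,"grip":0.7},{"dx":0,"dy":0,"dz":0,"ax":0,"ay":0,"az":0,"grip":0.8},{"dx":0,"dy":0,"dz":0,"ax":0,"ay":0,"az":0,"grip":0.8},{"dx":0,"dy":0,"dz":0,"ax":0,"ay":0,"az":0,"grip":0.8},{"dx":0,"dy":0,"dz":0,"ax":0,"ay":0,"az":0,"grip":0.8}], grip_force=30)

```text
clock: 2.92
position: [0.5748, -0.0064, 0.2645]
ee_rot: [0.0, 0.973, 0.23, 0.001]
contact_force: [-1.9, 1.3, 9.2]
width: 0.0344
gripper_force: 30.1
```

Width is at the stop with 30 N on the pads. Lifting slowly.

>>> jog_arm(plan=[{"dx":0,"dy":0,"dz":-2,"ax":0,"ay":0,"az":0,"grip":0.8},{"dx":0,"dy":0,"dz":-2,"ax":0,"ay":0,"az":0,"grip":0.8},{"dx":0,"dy":0,"dz":-3,"ax":0,"ay":0,"az":0,"grip":0.8},{"dx":0,"dy":0,"dz":-3,"ax":0,"ay":0,"az":0,"grip":0.8},{"dx":0,"dy":0,"dz":0,"ax":0,"ay":0,"az":0,"grip":0.8}], grip_force=30)

```text
clock: 3.33
position: [0.5745, -0.0065, 0.2731]
ee_rot: [0.0, 0.973, 0.23, 0.0]
contact_force: [-0.6, 0.5, 0.3]
width: 0.0341
gripper_force: 30.5
```

```bash
python3 - <<'E'
from h import *
a=get("scene")[0][150:290,200:340];b=get("side")[0][110:250,230:370]
cv2.imwrite("pics/l1.png",cv2.resize(np.hstack([a,b])[...,::-1],(800,400)))
E
```

```text
(no output)
```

View pics/l1.png

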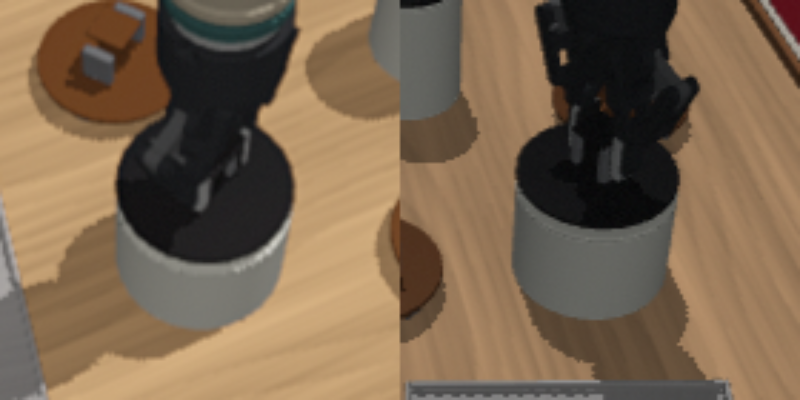

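The lid looks just slightly raised, but the picture can't settle it. The wrist force is near zero, so neither the jar's weight nor a caught catch is loading it. I'll lift further and check again.

>>> jog_arm(plan=[{"dx":0,"dy":0,"dz":-5,"ax":0,"ay":0,"az":0,"grip":0.8},{"dx":0,"dy":0,"dz":-5,"ax":0,"ay":0,"az":0,"grip":0.8},{"dx":0,"dy":0,"dz":-5,"ax":0,"ay":0,"az":0,"grip":0.8},{"dx":0,"dy":0,"dz":0,"ax":0,"ay":0,"az":0,"grip":0.8}], grip_force=30)

```text
clock: 3.77
position: [0.5749, -0.0065, 0.2892]
ee_rot: [0.0, 0.973, 0.23, 0.001]
contact_force: [0.5, 0.4, -0.5]
width: 0.0339
gripper_force: 30.5
```

```bash
python3 - <<'E'
from h import *
a=get("scene")[0][150:290,200:340];b=get("side")[0][110:250,230:370]
cv2.imwrite("pics/l2.png",cv2.resize(np.hstack([a,b])[...,::-1],(800,400)))
E
```

```text
(no output)
```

View pics/l2.png

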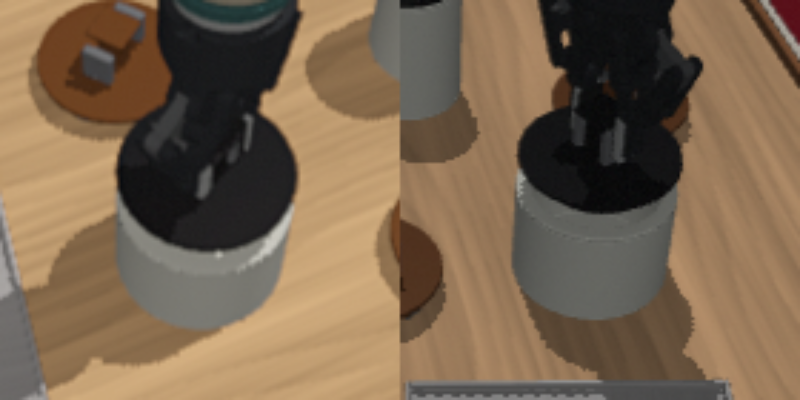

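The lid has risen clear of the rim, with a light band showing below it, and the jar's base hasn't moved. Raise and carry.

>>> jog_arm(plan=[{"dx":0,"dy":0,"dz":-10,"ax":0,"ay":0,"az":0,"grip":0.8},{"dx":0,"dy":0,"dz":-12,"ax":0,"ay":0,"az":0,"grip":0.8},{"dx":0,"dy":0,"dz":-12,"ax":0,"ay":0,"az":0,"grip":0.8},{"dx":0,"dy":0,"dz":-10,"ax":0,"ay":0,"az":0,"grip":0.8},{"dx":-6,"dy":6,"dz":0,"ax":0,"ay":0,"az":0,"grip":0.8},{"dx":-12,"dy":12.5,"dz":0,"ax":0,"ay":0,"az":0,"grip":0.8},{"dx":-15,"dy":15.5,"dz":0,"ax":0,"ay":0,"az":0,"grip":0.8},{"dx":-15,"dy":15.5,"dz":0,"ax":0,"ay":0,"az":0,"grip":0.8},{"dx":-15,"dy":15.5,"dz":0,"ax":0,"ay":0,"az":0,"grip":0.8},{"dx":-15,"dy":15.5,"dz":0,"ax":0,"ay":0,"az":0,"grip":0.8},{"dx":-15,"dy":15.5,"dz":0,"ax":0,"ay":0,"az":0,"grip":0.8},{"dx":-15,"dy":15.5,"dz":0,"ax":0,"ay":0,"az":0,"grip":0.8},{"dx":-15,"dy":15.5,"dz":0,"ax":0,"ay":0,"az":0,"grip":0.8},{"dx":-15,"dy":15.5,"dz":0,"ax":0,"ay":0,"az":0,"grip":0.8},{"dx":-15,"dy":15.5,"dz":0,"ax":0,"ay":0,"az":0,"grip":0.8},{"dx":-10,"dy":10,"dz":0,"ax":0,"ay":0,"az":0,"grip":0.8},{"dx":-3,"dy":3,"dz":0,"ax":0,"ay":0,"az":0,"grip":0.8},{"dx":0,"dy":0,"dz":0,"ax":0,"ay":0,"az":0,"grip":0.8}], grip_force=30)

```text
clock: 5.37
position: [0.5017, -0.2348, 0.3314]
ee_rot: [-0.0, 0.973, 0.229, -0.0]
contact_force: [-0.5, -0.2, -1.0]
width: 0.0341
gripper_force: 30.5
```

>>> jog_arm(plan=[{"dx":0,"dy":0,"dz":10,"ax":0,"ay":0,"az":0,"grip":0.8},{"dx":0,"dy":0,"dz":18,"ax":0,"ay":0,"az":0,"grip":0.8},{"dx":0,"dy":0,"dz":20,"ax":0,"ay":0,"az":0,"grip":0.8},{"dx":0,"dy":0,"dz":20,"ax":0,"ay":0,"az":0,"grip":0.8},{"dx":0,"dy":0,"dz":20,"ax":0,"ay":0,"az":0,"grip":0.8},{"dx":0,"dy":0,"dz":15,"ax":0,"ay":0,"az":0,"grip":0.8},{"dx":0,"dy":0,"dz":8,"ax":0,"ay":0,"az":0,"grip":0.8},{"dx":0,"dy":0,"dz":5,"ax":0,"ay":0,"az":0,"grip":0.8},{"dx":0,"dy":0,"dz":0,"ax":0,"ay":0,"az":0,"grip":0.8}], grip_force=30)

```text
clock: 6.12
position: [0.5024, -0.2329, 0.2146]
ee_rot: [-0.001, 0.973, 0.23, -0.001]
contact_force: [-0.7, 0.3, -1.4]
width: 0.034
gripper_force: 30.5
```

```bash
python3 - <<'E'
from h import *
a=get("scene")[0][150:330,60:320];b=get("side")[0][110:360,210:380]
cv2.imwrite("pics/t1.png",np.hstack([cv2.resize(a,(480,332)),cv2.resize(b,(226,332))])[...,::-1])
E
```

```text
(no output)
```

View pics/t1.png

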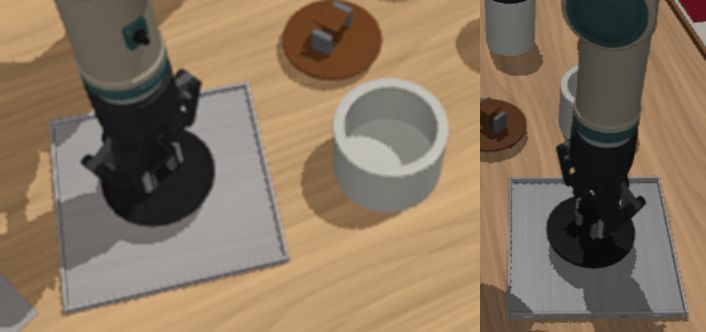

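The jar is open and standing, and the lid hangs level over the tray's middle (about (157,175) in the crop). Easing it down to contact.

>>> jog_arm(plan=[{"dx":0,"dy":0,"dz":4,"ax":0,"ay":0,"az":0,"grip":0.8},{"dx":0,"dy":0,"dz":3,"ax":0,"ay":0,"az":0,"grip":0.8},{"dx":0,"dy":0,"dz":2,"ax":0,"ay":0,"az":0,"grip":0.8},{"dx":0,"dy":0,"dz":0,"ax":0,"ay":0,"az":0,"grip":0.8},{"dx":0,"dy":0,"dz":0,"ax":0,"ay":0,"az":0,"grip":0.8}], grip_force=30)

```text
clock: 6.63
position: [0.5024, -0.2337, 0.2067]
ee_rot: [-0.0, 0.973, 0.23, 0.0]
contact_force: [0.5, -0.6, -0.4]
width: 0.0343
gripper_force: 30.5
```

>>> jog_arm(plan=[{"dx":0,"dy":0,"dz":1.5,"ax":0,"ay":0,"az":0,"grip":0.8},{"dx":0,"dy":0,"dz":1,"ax":0,"ay":0,"az":0,"grip":0.8},{"dx":0,"dy":0,"dz":0,"ax":0,"ay":0,"az":0,"grip":0.8},{"dx":0,"dy":0,"dz":0,"ax":0,"ay":0,"az":0,"grip":0.8}], grip_force=30)

```text
clock: 6.97
position: [0.5024, -0.2337, 0.2042]
ee_rot: [-0.0, 0.973, 0.23, -0.0]
contact_force: [-0.4, -0.1, -0.6]
width: 0.0341
gripper_force: 30.5
```

>>> jog_arm(plan=[{"dx":0,"dy":0,"dz":1,"ax":0,"ay":0,"az":0,"grip":0.8},{"dx":0,"dy":0,"dz":1,"ax":0,"ay":0,"az":0,"grip":0.8},{"dx":0,"dy":0,"dz":0,"ax":0,"ay":0,"az":0,"grip":0.8},{"dx":0,"dy":0,"dz":0,"ax":0,"ay":0,"az":0,"grip":0.8}], grip_force=30)

```text
clock: 7.3
position: [0.5025, -0.2337, 0.2026]
ee_rot: [0.0, 0.973, 0.23, 0.0]
contact_force: [-1.4, 0.5, 2.3]
width: 0.034
gripper_force: 31.2
```

Contact felt at +2.3 N. Releasing gently and backing off straight up.

>>> jog_arm(plan=[{"dx":0,"dy":0,"dz":0,"ax":0,"ay":0,"az":0,"grip":0.55},{"dx":0,"dy":0,"dz":0,"ax":0,"ay":0,"az":0,"grip":0.45},{"dx":0,"dy":0,"dz":0,"ax":0,"ay":0,"az":0,"grip":0.35},{"dx":0,"dy":0,"dz":0,"ax":0,"ay":0,"az":0,"grip":0.2},{"dx":0,"dy":0,"dz":0,"ax":0,"ay":0,"az":0,"grip":0},{"dx":0,"dy":0,"dz":0,"ax":0,"ay":0,"az":0,"grip":0},{"dx":0,"dy":0,"dz":0,"ax":0,"ay":0,"az":0,"grip":0},{"dx":0,"dy":0,"dz":-10,"ax":0,"ay":0,"az":0,"grip":0},{"dx":0,"dy":0,"dz":-20,"ax":0,"ay":0,"az":0,"grip":0},{"dx":0,"dy":0,"dz":-30,"ax":0,"ay":0,"az":0,"grip":0},{"dx":0,"dy":0,"dz":-30,"ax":0,"ay":0,"az":0,"grip":0},{"dx":0,"dy":0,"dz":-30,"ax":0,"ay":0,"az":0,"grip":0},{"dx":0,"dy":0,"dz":0,"ax":0,"ay":0,"az":0,"grip":0},{"dx":0,"dy":0,"dz":0,"ax":0,"ay":0,"az":0,"grip":0}])

```text
clock: 8.47
position: [0.5029, -0.2339, 0.3251]
ee_rot: [0.002, 0.973, 0.23, 0.002]
contact_force: [-0.2, -0.2, -0.3]
width: 0.0854
gripper_force: 0.0
```

```bash
python3 - <<'E'
from h import *
a=get("scene")[0][150:330,60:320];b=get("side")[0][110:360,210:380]
cv2.imwrite("pics/t2.png",np.hstack([cv2.resize(a,(480,332)),cv2.resize(b,(226,332))])[...,::-1])
E
```

```text
(no output)
```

View pics/t2.png

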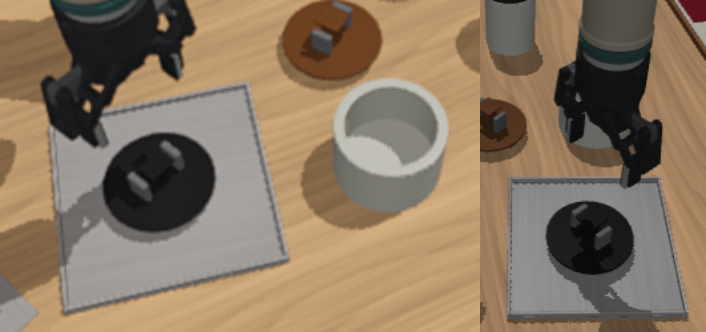

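The lid lies flat and right way up in the middle of the tray (crop (159,182)). The jar is standing in its place at (390,145), and the gripper is clear.

```bash
python3 -c "
from rig import manip; print(manip.sign_off())"
```

```text
the job is handed in; nothing more can be done
None
```

The squat jar's lid is off and lies flat, right way up, near the middle of the tray; the jar still stands in its place, the arm went nowhere near the tall jar, and the job is handed in at about 8.6 s on the robot clock (no verdict was returned).

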